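# Pick a spare-parts order into the colour-coded tray

## Task

Pick the customer's order into the blue tray on the shop counter: stand the blue capacitor can on the yellow pad, the transformer on the red pad, the black heat sink on the white pad and the relay on the green pad, each upright in the middle of its pad and set down gently, not dropped. The orange capacitor and the silver heat sink are not part of the order: leave them where they stand.

Things in the scene. Friction and masses are not known exactly. Their poses are not given: they have to be found in the camera images.
- cap_blue: Capacitor can with a blue sleeve and a silver disc on top, standing upright: 36 mm diameter, 54 mm tall (terminals on top to 58 mm), about 70 g. Origin at the centre of its underside, z up. Belongs on the yellow pad.
- transformer: Small transformer standing upright: dark steel core 26 mm (x) x 40 mm (y) x 46 mm tall, with a copper winding through it that makes it 46 mm long in x (winding 30 mm wide, from 8 to 38 mm up), small yellow label on top, about 320 g. Grip the core across y (40 mm). Origin at the centre of its underside, z up. Belongs on the red pad.
- sink_black: Finned heat sink, black: 50 mm long (x), 36 mm wide (y), 44 mm tall, about 110 g, fins upward and running along x. Grip it across y, on the outer fins. Origin at the centre of its underside, z up. Belongs on the white pad.
- relay: Plug-in relay: whitish clear cover (coil faintly inside), black base, small green dot on its top; 30 x 30 mm, 48 mm tall, about 60 g, standing upright. Origin at the centre of its underside, z up. Belongs on the green pad.
- cap_orange: Capacitor can with an orange sleeve and a silver disc on top, standing upright: 36 mm diameter, 54 mm tall (terminals on top to 58 mm), about 70 g. Origin at the centre of its underside, z up. Not part of the order: leave it standing where it is.
- sink_silver: Finned heat sink, bare silver aluminium: 50 mm long (x), 36 mm wide (y), 44 mm tall, about 110 g, fins upward and running along x. Grip it across y, on the outer fins. Origin at the centre of its underside, z up. Not part of the order: leave it where it is.
- pad_yellow: Yellow square pad, 60 x 60 x 2 mm, fixed in the middle of one compartment of the blue tray (which one varies). Origin: centre of its underside, 4 mm above the counter; x, y along the tray walls. The fixed tray is 180 x 180 mm: 2 x 2 compartments, 84 x 84 mm inside, 88 mm centre to centre, walls 4 mm thick, tops 18 mm above the counter.
- pad_red: Red square pad, 60 x 60 x 2 mm, fixed in the middle of one compartment of the blue tray (which one varies). Origin: centre of its underside, 4 mm above the counter; x, y along the tray walls.
- pad_white: White square pad, 60 x 60 x 2 mm, fixed in the middle of one compartment of the blue tray (which one varies). Origin: centre of its underside, 4 mm above the counter; x, y along the tray walls.
- pad_green: Green square pad, 60 x 60 x 2 mm, fixed in the middle of one compartment of the blue tray (which one varies). Origin: centre of its underside, 4 mm above the counter; x, y along the tray walls.

How it is judged:
At the end, for the whole second after the job is handed in: Each ordered part stands on its own pad: centre within 15 mm of the pad's centre, underside within about 4 mm of the pad's top, upright within 0.1 rad, released, at rest. The orange capacitor and silver heat sink stand upright within 20 mm of where they started, at rest (horizontal distance between cap_blue and pad_yellow below 0.015 m and z of cap_blue in the frame of pad_yellow between -0.002 and 0.006 m and angle between each of cap_blue, transformer, sink_black, relay, cap_orange, sink_silver's own z axis and vertical below 0.1 rad and linear speed of each of cap_blue, transformer, sink_black, relay, cap_orange, sink_silver below 0.02 m/s and angular speed of each of cap_blue, transformer, sink_black, relay, cap_orange, sink_silver below 0.2 rad/s and horizontal distance between transformer and pad_red below 0.015 m and z of transformer in the frame of pad_red between -0.002 and 0.006 m and horizontal distance between sink_black and pad_white below 0.015 m and z of sink_black in the frame of pad_white between -0.002 and 0.006 m and horizontal distance between relay and pad_green below 0.015 m and z of relay in the frame of pad_green between -0.002 and 0.006 m and distance of each of cap_orange, sink_silver from where it was at the start of the episode below 0.02 m); the robot touches nothing.
It fails at once if an ordered part is dropped into the tray (falls freely from more than about 25 mm) ((linear speed of cap_blue above 0.7 m/s and horizontal distance between cap_blue and pad_yellow below 0.05 m and contact force between cap_blue and the fingers below 0.05 N) or (linear speed of transformer above 0.7 m/s and horizontal distance between transformer and pad_red below 0.05 m and contact force between transformer and the fingers below 0.05 N) or (linear speed of sink_black above 0.7 m/s and horizontal distance between sink_black and pad_white below 0.05 m and contact force between sink_black and the fingers below 0.05 N) or (linear speed of relay above 0.7 m/s and horizontal distance between relay and pad_green below 0.05 m and contact force between relay and the fingers below 0.05 N)).
It fails at once if cap_orange, which is not ordered, is moved more than 20 mm or tipped (distance of cap_orange from where it was at the start of the episode above 0.02 m or angle between cap_orange's own z axis and vertical above 0.3 rad).
It fails at once if sink_silver, which is not ordered, is moved more than 20 mm or tipped (distance of sink_silver from where it was at the start of the episode above 0.02 m or angle between sink_silver's own z axis and vertical above 0.3 rad).
It also fails if it takes over 112 s, if anything falls off the work surface, if the arm or the gripper's body presses on something with over 40 N, if the wrist force passes 120 N, or if a joint passes its speed limit or range.

## Robot

A 6-joint arm with a two-finger parallel gripper is mounted at the origin on the work surface. World frame = base frame: x ahead of the robot, y to its left, z up, the work surface at z = 0. Lengths are in m, angles in rad, forces in N, time in s.
With the tool pointing down it reaches from about 0.375 to 0.925 m from the base axis. Payload 5.7 kg.
Tool frame: the origin (TCP) lies midway between the tips of the shut fingers; the grasp point (between the pads) lies 19 mm behind it; z points along the fingers, y is the line along which they close (so a half turn about z gives the same grasp; the last joint's range is limited). The gripper opens to 88 mm and grips with 3 to 60 N. Pads are 20 mm wide; open, the fingers measure 115 mm over their backs; the gripper's body (75 mm by 178 mm) begins 61 mm behind the grasp point.
Start: joints at [1.026, 0.359, 1.51, -0, 1.272, -0.115], TCP at [0.25, 0.545, 0.201] pointing down, gripper open.
Joint ranges: [-2.97, 2.97], [-1.01, 2.36], [0.21, 2.38], [-0.96, 4.11], [0.2, 2.71], [-2.98, 2.98]. Speed limits (rad/s): [2.39, 2.39, 3.14, 3.14, 3.14, 3.14].

## Interface

Orientations are given as a rotation vector (axis times angle).
In Python, from rig import monitor, eyes, workorder gives the robot as it stands.
- The arm moves only by the tool play_rows, never from a script. Its argument "commands" is one flat list of numbers, 5 for each row, row after row: the shift along the tool's x, y, z scaled (see below), then the turn about the tool's z scaled (see below), then the opening, from 0 (shut) to 1 (fully open). A call has 1 to 5 rows; each row shifts and turns the commanded pose from where the row before left it, along the tool's axes as they then stand; what a row does not reach is not made up. The controller multiplies each number of a shift by 0.03 m and each number of a turn by 4 degrees. A row lasts 1/10 s, in which the tool goes at most 50 mm and 8.59 degrees, less where a joint would pass 70% of its speed; a pose out of reach is approached as far as the arm can. A call with a number of a shift or a turn outside -1 to 1 is refused whole. A call with a gripper value outside its range is refused whole. The fingers move at their own pace and stop on an object; "squeeze" is the grip in N (left out, the last holds). Time passes only in rows, so rows that do not move let the fingers close. It gives the time, the measured TCP pose, the force, the opening and the grip force at its end, in the units of the state.
- monitor.read_state(): the state, without advancing time (a new reading comes with each control period).
- eyes.get_image(name): name is "scene" or "top" or "wrist"; returns the picture (384x512x3 uint8, red, green, blue); there is no depth.
- eyes.calibration(name): a dict with "camera_matrix" (3x3 intrinsics, pixels), "extrinsics" (4x4, takes a point from camera to world coordinates). Camera axes: x right, y up, looking along -z (the intrinsics and any distortion apply to the point x, -y, -z); pixel columns grow to the right and rows downward; lengths in m; the calibration is good to about 2 mm. A picture is of the moment at which its call begins: read the wrist's pose just before it. calibration takes no time and is no camera call; for the wrist camera it gives the pose at the moment of the call.
- workorder.sign_off(): hands the job in; it is judged then, once.
The state is a dict: "time_s": time; "joints": joint angles; "dq": joint speeds; "joint_efforts": joint torques, N m; "tool_pos": TCP position; "tcp_rot": TCP orientation; "wrist_force": force on the tool from outside, world axes, zero at the start; "wrist_torque": the same for the moment, N m; "gripper_width": finger opening in m; "grip_force": force on a finger pad.
Only numpy, scipy, OpenCV 4.12 (cv2) and the standard library are available. Lean on these libraries where they do the work, as an engineer would, in place of code of your own. Each camera call takes 0.05 s, during which the arm holds its last target. There are 200 camera calls.

## Working session

There is one attempt and no reset: what is moved stays moved. The work goes in short steps, Python scripts to look and compute and a tool call to move; the robot and the scene stay as the last step left them, time stands still between calls to the robot, and variables do not carry over. Pictures are saved under pics/ and viewed, at most 14 in all, crops included, and the job is handed in when it is done.

Besides the shell and the picture viewer there is one more tool, called by a JSON object that holds its "fn" and its "kwargs", one argument or row to a line. play_rows: Moves the arm, as the interface text tells. Its arguments: {"type":"object","properties":{"commands":{"type":"array"},"squeeze":{"type":"number"}},"required":["commands"]}

```bash
mkdir -p pics; ls; python3 - <<'E'
from rig import monitor, eyes
import cv2,numpy as np
print(monitor.read_state())
for n in("scene","top"):
    im=eyes.get_image(n); c=eyes.calibration(n); print(n,c)
    np.save(f"pics/{n}.npy",im)
    cv2.imwrite(f"pics/{n}0.png",cv2.resize(im[:,:,::-1],(800,600)) if n=="top" else im[:,:,::-1])
E
```

```text
pics
{'time_s': 0.0, 'joints': array([ 1.02592679e+00,  3.59469370e-01,  1.51144428e+00, -1.64774906e-05,
        1.27249442e+00, -1.15107165e-01]), 'dq': array([-0.00044966, -0.0009453 ,  0.00047712,  0.00133027, -0.00039133,
        0.00152939]), 'joint_efforts': array([ 1.56428665e-03, -5.15369725e+01, -2.70731789e+01,  6.78518973e-02,
        3.48069600e-02, -9.61142291e-05]), 'tool_pos': array([0.24962414, 0.54479526, 0.19982634]), 'tcp_rot': array([-6.69756082e-01, -3.06878179e+00,  2.70530992e-03]), 'wrist_force': array([ 0.72444591,  0.30226469, -0.41336843]), 'wrist_torque': array([-0.05547807, -0.06316348, -0.02975226]), 'grip_force': 0.0, 'gripper_width': 0.08801495600829347}
scene {'camera_matrix': array([[382.59397836,   0.        , 254.97133077],
       [  0.        , 382.59397836, 184.27731143],
       [  0.        ,   0.        ,   1.        ]]), 'extrinsics': array([[ 0.72907422, -0.52614944,  0.43774142,  0.87700875],
       [ 0.68438989,  0.55311457, -0.47505237, -0.35341928],
       [ 0.00782738,  0.64593424,  0.76335293,  0.5939059 ],
       [ 0.        ,  0.        ,  0.        ,  1.        ]])}
top {'camera_matrix': array([[409.46220325,   0.        , 255.87409505],
       [  0.        , 409.46220325, 196.21186572],
       [  0.        ,   0.        ,   1.        ]]), 'extrinsics': array([[ 1.94091598e-03,  9.86504164e-01, -1.63724667e-01,
         3.76809777e-01],
       [-9.99943277e-01,  1.99990233e-04, -1.06490654e-02,
         1.09259023e-02],
       [-1.04726040e-02,  1.63736049e-01,  9.86448595e-01,
         9.34214257e-01],
       [ 0.00000000e+00,  0.00000000e+00,  0.00000000e+00,
         1.00000000e+00]])}
```

View pics/top0.png

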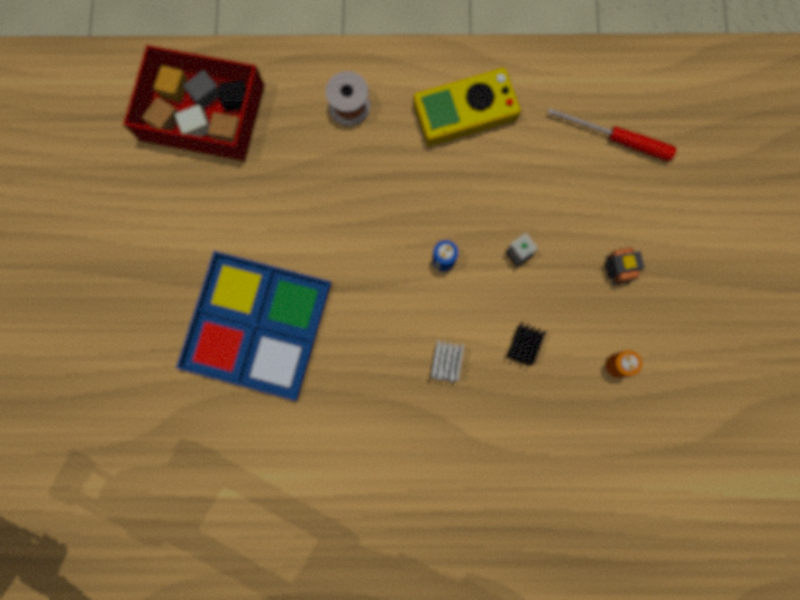

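View pics/scene0.png

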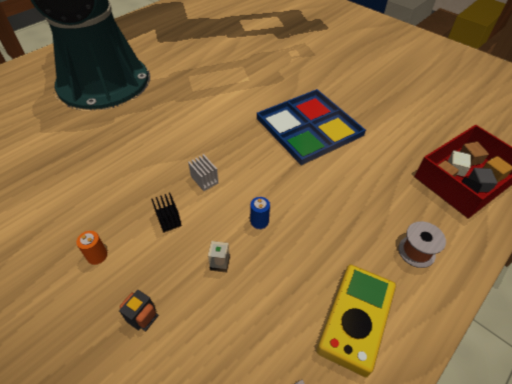

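The top view, in 800x600 pixels:
- **Pads:** yellow (237,290), green (293,303), red (219,346), white (276,361).
- **Parts:** blue cap (445,250), relay (522,246), transformer (627,263), black sink (526,344).
- **Leave alone:** silver sink (447,362), orange cap (627,363).

The scene view agrees with this layout.

```bash
cat > h.py <<'E'
import numpy as np, cv2
from scipy.spatial.transform import Rotation as R
from rig import monitor, eyes
def world(c,uv,z):
    """pixels -> world points on the plane at height z"""
    K=c["camera_matrix"];T=c["extrinsics"];uv=np.atleast_2d(uv).astype(float)
    d=np.c_[(uv[:,0]-K[0,2])/K[0,0],-(uv[:,1]-K[1,2])/K[1,1],-np.ones(len(uv))]@T[:3,:3].T
    return (T[:3,3]+d*((z-T[2,3])/d[:,2])[:,None])[:,:2]
def rect(c,mask,z):
    """largest blob of a mask -> centre, sizes, angle(deg) in the world at height z"""
    cs,_=cv2.findContours(mask.astype(np.uint8),cv2.RETR_EXTERNAL,cv2.CHAIN_APPROX_NONE)
    p=max(cs,key=cv2.contourArea)[:,0]
    (m,s,a)=cv2.minAreaRect((world(c,p,z)*1000).astype(np.float32))
    return np.round(m,1),np.round(s,1),round(a,1)
def yaw(s=None):
    r=R.from_rotvec((s or monitor.read_state())["tcp_rot"]).as_matrix()
    return np.degrees(np.arctan2(r[1,1],r[0,1]))  # direction of tool y
def go(x,y,z,yawdeg=None):
    """remaining turn (deg, units), then shift in units along the tool axes after that turn; z is of the TCP"""
    s=monitor.read_state();M=R.from_rotvec(s["tcp_rot"]);t=0
    if yawdeg is not None:
        t=-((yawdeg-yaw(s)+90)%180-90)  # tool z is down
        M=M*R.from_rotvec([0,0,np.radians(t)])
    d=M.inv().apply(np.array([x,y,z])-s["tool_pos"])
    print("t",s["time_s"],"pos",s["tool_pos"].round(4),"yaw",yaw(s).round(1),"j6",s["joints"][5].round(2),"turn u",round(t/4,2),"shift u",(d/.03).round(2))
E
python3 - <<'E'
from h import *
im=np.load("pics/top.npy");c=eyes.calibration("top")
hsv=cv2.cvtColor(im,cv2.COLOR_RGB2HSV);H,S,V=[hsv[...,i].astype(int) for i in range(3)]
def win(m,u,v,r):
    w=np.zeros_like(m);u,v=int(u*.64),int(v*.64);w[v-r:v+r,u-r:u+r]=1;return m&w
print("Y",rect(c,win((H>20)&(H<35)&(S>200),237,290,22),.006))
print("G",rect(c,win((H>45)&(H<80)&(S>100),293,303,22),.006))
print("R",rect(c,win(((H<8)|(H>172))&(S>150),219,346,22),.006))
print("W",rect(c,win((S<70)&(V>120),276,361,22),.006))
print("tray",rect(c,win((H>95)&(H<125)&(S>120),255,326,60),.018))
print("blue",rect(c,win((H>95)&(H<125)&(S>120),445,255,18),.027))
for n,u,v,z in(("blue",446,248,.054),("relay",523,243,.048),("trafo",628,262,.046),("silver",447,360,.044),("black",527,342,.044),("orange",628,362,.054)):
    print(n,world(c,[u*.64,v*.64],z).round(3))
crop=np.hstack([cv2.resize(im[135:255,265:425],(800,600),interpolation=2)])
cv2.imwrite("pics/crop.png",crop[:,:,::-1])
for n in ("go",): go(.5,0,.25,0)
E
```

```text
Y (array([557.7, 264.5]), array([56.7, 56.6]), 74.9)
G (array([535.2, 179.4]), array([58. , 57.9]), 75.8)
R (array([472.9, 287. ]), array([58.8, 58.3]), 74.9)
W (array([450.4, 202.1]), array([62.2, 62.2]), 74.9)
tray (array([503., 232.]), array([177.6, 175.4]), 75.0)
blue (array([602.9, -45.4]), array([31.9, 39.8]), 89.6)
blue [[ 0.607 -0.045]]
relay [[ 0.616 -0.155]]
trafo [[ 0.588 -0.303]]
silver [[ 0.449 -0.045]]
black [[ 0.475 -0.157]]
orange [[ 0.446 -0.292]]
t 0.1 pos [0.2497 0.5449 0.1999] yaw 65.4 j6 -0.12 turn u 16.34 shift u [-18.16   8.34  -1.65]
```

View pics/crop.png

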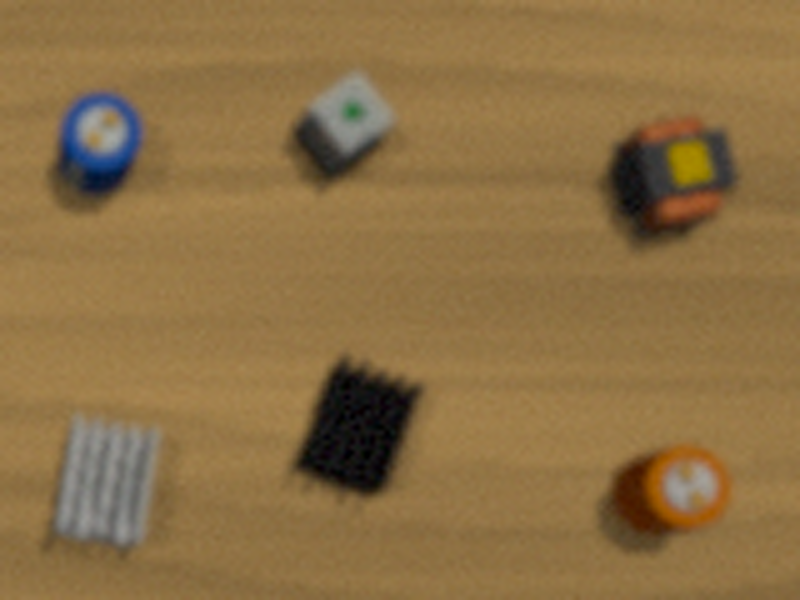

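The crop (5x, origin at pixel 265,135) shows these top centres: blue (104,130), relay (350,112) at about 41°, transformer (690,160) with its grip line at about 97°, black sink (360,428) with its grip line at about 72°. The tray centre is (0.503,0.232), axes at 75° and -15°. The pad sizes check out at 57–62 mm.

```bash
python3 - <<'E'
from h import *
c=eyes.calibration("top")
for n,u,v,z in(("blue",104,130,.056),("relay",350,112,.048),("trafo",690,160,.046),("black",360,428,.044)):
    print(n,world(c,[265+u/5,135+v/5],z).round(4))
b=world(c,[265+104/5,135+130/5],.056)[0]
go(*b,.12)
a=np.radians(75);e=np.array([np.cos(a),np.sin(a)]);f=np.array([e[1],-e[0]])
t=np.array([.5035,.2325])
for i,j in((1,1),(1,-1),(-1,1),(-1,-1)): print((t+.044*(i*e+j*f)).round(4))
E
```

```text
blue [[ 0.6013 -0.0454]]
relay [[ 0.6115 -0.1554]]
trafo [[ 0.5899 -0.3055]]
black [[ 0.4708 -0.1563]]
t 0.1 pos [0.2497 0.5449 0.1999] yaw 65.4 j6 -0.12 turn u 0.0 shift u [-18.85 -13.     2.68]
[0.5574 0.2636]
[0.4724 0.2864]
[0.5346 0.1786]
[0.4496 0.2014]
```

{"fn": "play_rows", "kwargs": {
  "commands": [-1, -0.68, 0, 0, 1, -1, -0.68, 0, 0, 1, -1, -0.68, 0, 0, 1, -1, -0.68, 0, 0, 1, -1, -0.68, 0, 0, 1],
  "squeeze": 15
}}

```text
time_s: 0.6
tool_pos: [0.3441, 0.3887, 0.2003]
tcp_rot: [-0.669, -3.069, 0.001]
wrist_force: [0.8, 0.0, 1.1]
gripper_width: 0.0879
grip_force: 0.0
```

{"fn": "play_rows", "kwargs": {
  "commands": [-1, -0.68, 0, 0, 1, -1, -0.68, 0, 0, 1, -1, -0.68, 0, 0, 1, -1, -0.68, 0, 0, 1, -1, -0.68, 0, 0, 1]
}}

```text
time_s: 1.1
tool_pos: [0.438, 0.2335, 0.2004]
tcp_rot: [-0.67, -3.069, 0.001]
wrist_force: [0.5, 0.3, 0.0]
gripper_width: 0.0878
grip_force: 0.0
```

{"fn": "play_rows", "kwargs": {
  "commands": [-1, -0.68, 0.3, 0, 1, -1, -0.68, 0.3, 0, 1, -1, -0.68, 0.3, 0, 1, -1, -0.68, 0.3, 0, 1, -1, -0.68, 0.3, 0, 1]
}}

```text
time_s: 1.6
tool_pos: [0.5318, 0.0783, 0.155]
tcp_rot: [-0.67, -3.069, 0.0]
wrist_force: [0.3, 1.0, -0.8]
gripper_width: 0.0878
grip_force: 0.0
```

{"fn": "play_rows", "kwargs": {
  "commands": [-1, -0.68, 0.3, 0, 1, -1, -0.68, 0.3, 0, 1, -0.5, -0.5, 0.3, 0, 1, 0, 0, 0, 0, 1, 0, 0, 0, 0, 1]
}}

```text
time_s: 2.1
tool_pos: [0.5757, -0.0021, 0.1281]
tcp_rot: [-0.672, -3.067, -0.0]
wrist_force: [-0.2, 1.0, 0.4]
gripper_width: 0.0877
grip_force: 0.0
```

```bash
python3 - <<'E'
from h import *
go(.6013,-.0454,.017)
c=eyes.calibration("wrist");im=eyes.get_image("wrist")
cv2.imwrite("pics/w1.png",im[:,:,::-1]);np.save("pics/w1.npy",im)
K=c["camera_matrix"];T=c["extrinsics"];p=T[:3,:3].T@(np.array([.6013,-.0454,.056])-T[:3,3])
print(K[0,2]-K[0,0]*p[0]/p[2],K[1,2]+K[1,1]*p[1]/p[2],T[:3,3])
E
```

```text
t 2.1 pos [ 0.5757 -0.0021  0.1281] yaw 65.3 j6 -1.26 turn u 0.0 shift u [-1.38 -0.95  3.7 ]
223.81208523290871 235.9549837424785 [0.50403477 0.03068799 0.31307901]
```

View pics/w1.png

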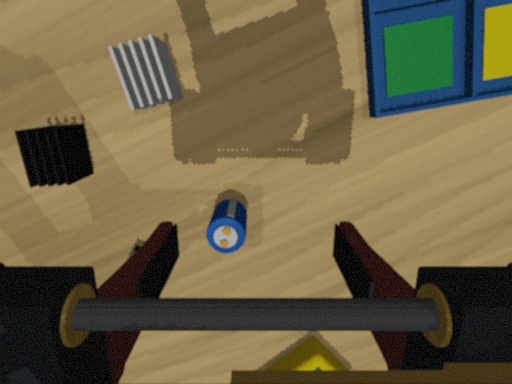

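The wrist view shows the blue top at (227,236) against a prediction of (224,236). That is about 2 mm off, so I'll grasp it.

{"fn": "play_rows", "kwargs": {
  "commands": [-0.7, -0.47, 0, 0, 1, -0.7, -0.47, 0.5, 0, 1, 0, 0, 1, 0, 1, 0, 0, 1, 0, 1, 0, 0, 0.8, 0, 1]
}}

```text
time_s: 2.65
tool_pos: [0.6023, -0.0439, 0.0289]
tcp_rot: [-0.668, -3.069, -0.0]
wrist_force: [1.0, 0.3, -0.2]
gripper_width: 0.0879
grip_force: 0.0
```

{"fn": "play_rows", "kwargs": {
  "commands": [0, 0, 0.4, 0, 1, 0, 0, 0, 0, 0.2, 0, 0, 0, 0, 0.2, 0, 0, 0, 0, 0.2, 0, 0, 0, 0, 0.2]
}}

```text
time_s: 3.15
tool_pos: [0.604, -0.0455, 0.019]
tcp_rot: [0.669, 3.067, -0.0]
wrist_force: [0.4, 0.7, 0.0]
gripper_width: 0.0593
grip_force: 0.0
```

{"fn": "play_rows", "kwargs": {
  "commands": [0, 0, 0, 0, 0.2, 0, 0, 0, 0, 0.2, 0, 0, 0, 0, 0.2]
}}

```text
time_s: 3.45
tool_pos: [0.6031, -0.0455, 0.0179]
tcp_rot: [0.67, 3.069, 0.0]
wrist_force: [0.1, -0.2, 0.4]
gripper_width: 0.0351
grip_force: 13.6
```

```bash
python3 - <<'E'
from h import *
go(.557,.264,.12)
E
```

```text
t 3.45 pos [ 0.6031 -0.0455  0.0179] yaw 65.4 j6 -1.33 turn u 0.0 shift u [ 5.7   8.74 -3.4 ]
```

{"fn": "play_rows", "kwargs": {
  "commands": [0, 0, -0.6, 0, 0.2, 0, 0, -1, 0, 0.2, 0, 0, -1, 0, 0.2, 0.3, 0.5, -0.8, 0, 0.2, 0.6, 0.92, 0, 0, 0.2]
}}

```text
time_s: 3.95
tool_pos: [0.5996, 0.003, 0.1234]
tcp_rot: [0.672, 3.061, 0.0]
wrist_force: [0.5, 1.8, -1.9]
gripper_width: 0.0352
grip_force: 15.0
```

{"fn": "play_rows", "kwargs": {
  "commands": [0.6, 0.92, 0, 0, 0.2, 0.6, 0.92, 0, 0, 0.2, 0.6, 0.92, 0, 0, 0.2, 0.6, 0.92, 0, 0, 0.2, 0.6, 0.92, 0, 0, 0.2]
}}

```text
time_s: 4.45
tool_pos: [0.5713, 0.1687, 0.1195]
tcp_rot: [-0.67, -3.069, 0.0]
wrist_force: [-0.2, -0.6, 0.4]
gripper_width: 0.0353
grip_force: 15.0
```

{"fn": "play_rows", "kwargs": {
  "commands": [0.6, 0.92, 0, 0, 0.2, 0.6, 0.92, 0, 0, 0.2, 0.6, 0.88, 0, 0, 0.2, 0, 0, 0, 0, 0.2, 0, 0, 0, 0, 0.2]
}}

```text
time_s: 4.95
tool_pos: [0.5563, 0.2644, 0.1193]
tcp_rot: [-0.667, -3.07, 0.001]
wrist_force: [0.9, 0.1, -0.2]
gripper_width: 0.0352
grip_force: 15.0
```

```bash
python3 - <<'E'
from h import *
go(.557,.264,.0245)
E
```

```text
t 4.95 pos [0.5563 0.2644 0.1193] yaw 65.5 j6 -0.81 turn u 0.0 shift u [-0.03  0.    3.16]
```

Down gently, open partly, and back up.

{"fn": "play_rows", "kwargs": {
  "commands": [0, 0, 1, 0, 0.2, 0, 0, 1, 0, 0.2, 0, 0, 0.6, 0, 0.2, 0, 0, 0.3, 0, 0.2, 0, 0, 0.15, 0, 0.2]
}}

```text
time_s: 5.45
tool_pos: [0.5565, 0.2629, 0.0273]
tcp_rot: [-0.671, -3.068, 0.002]
wrist_force: [0.4, -0.1, -0.6]
gripper_width: 0.0353
grip_force: 15.0
```

{"fn": "play_rows", "kwargs": {
  "commands": [0, 0, 0.1, 0, 0.2, 0, 0, 0, 0, 0.2, 0, 0, 0, 0, 0.2]
}}

```text
time_s: 5.75
tool_pos: [0.5575, 0.2643, 0.026]
tcp_rot: [0.67, 3.068, 0.001]
wrist_force: [-0.2, -0.1, -0.8]
gripper_width: 0.0353
grip_force: 15.0
```

```bash
python3 - <<'E'
from h import *
go(.557,.264,.0239)
E
```

```text
t 5.75 pos [0.5575 0.2643 0.026 ] yaw 65.4 j6 -0.81 turn u 0.0 shift u [ 0.01 -0.02  0.07]
```

{"fn": "play_rows", "kwargs": {
  "commands": [0, 0, 0.08, 0, 0.2, 0, 0, 0, 0, 0.2, 0, 0, 0, 0, 0.65, 0, 0, 0, 0, 0.65, 0, 0, 0, 0, 0.65]
}}

```text
time_s: 6.25
tool_pos: [0.5565, 0.2641, 0.0227]
tcp_rot: [-0.67, -3.069, 0.0]
wrist_force: [0.4, -0.5, 0.3]
gripper_width: 0.0548
grip_force: 0.0
```

{"fn": "play_rows", "kwargs": {
  "commands": [0, 0, 0, 0, 0.65, 0, 0, -0.4, 0, 0.65, 0, 0, -1, 0, 0.65, 0, 0, -1, 0, 0.65, 0, 0, -1, 0, 0.65]
}}

```text
time_s: 6.75
tool_pos: [0.5566, 0.2642, 0.1265]
tcp_rot: [-0.67, -3.069, 0.0]
wrist_force: [0.9, 1.0, -0.4]
gripper_width: 0.0569
grip_force: 0.0
```

```bash
python3 - <<'E'
from h import *
go(.4708,-.1563,.125,72)
cv2.imwrite("pics/w2.png",eyes.get_image("wrist")[:,:,::-1])
E
```

```text
t 6.75 pos [0.5566 0.2642 0.1265] yaw 65.4 j6 -0.81 turn u -1.66 shift u [ -1.61 -14.21   0.05]
```

View pics/w2.png

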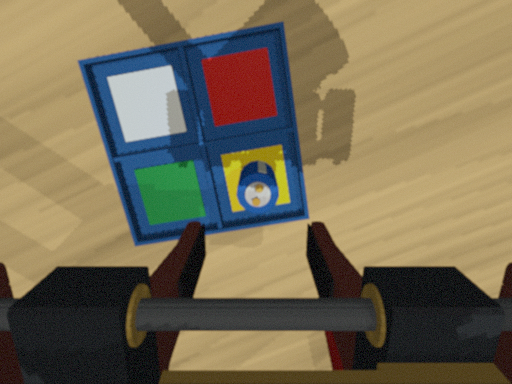

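The blue can stands centred on the yellow pad, its top at (258,195). Next is the black heat sink.

{"fn": "play_rows", "kwargs": {
  "commands": [0, 0, 0, -0.83, 1, 0, 0, 0, -0.83, 1, -0.11, -1, 0, 0, 1, -0.11, -1, 0, 0, 1, -0.11, -1, 0, 0, 1]
}}

```text
time_s: 7.3
tool_pos: [0.5382, 0.1748, 0.1254]
tcp_rot: [0.49, 3.103, 0.0]
wrist_force: [0.4, -1.0, 0.2]
gripper_width: 0.0874
grip_force: 0.0
```

{"fn": "play_rows", "kwargs": {
  "commands": [-0.11, -1, 0, 0, 1, -0.11, -1, 0, 0, 1, -0.11, -1, 0, 0, 1, -0.11, -1, 0, 0, 1, -0.11, -1, 0, 0, 1]
}}

```text
time_s: 7.8
tool_pos: [0.5076, 0.0266, 0.1255]
tcp_rot: [0.491, 3.102, -0.0]
wrist_force: [-0.1, 0.3, -1.0]
gripper_width: 0.0878
grip_force: 0.0
```

{"fn": "play_rows", "kwargs": {
  "commands": [-0.11, -1, 0, 0, 1, -0.11, -1, 0, 0, 1, 0, -0.5, 0, 0, 1, 0, 0, 0, 0, 1, 0, 0, 0, 0, 1]
}}

```text
time_s: 8.3
tool_pos: [0.4911, -0.0454, 0.1252]
tcp_rot: [0.493, 3.102, 0.0]
wrist_force: [0.5, 0.6, 0.1]
gripper_width: 0.0877
grip_force: 0.0
```

```bash
python3 - <<'E'
from h import *
go(.4708,-.1563,.017,72)
c=eyes.calibration("wrist");im=eyes.get_image("wrist")
cv2.imwrite("pics/w3.png",im[:,:,::-1])
K=c["camera_matrix"];T=c["extrinsics"]
for q in ([.4708,-.1563,.044],[.6115,-.1554,.048],[.5899,-.3055,.046]):
    p=T[:3,:3].T@(np.array(q)-T[:3,3]); print(K[0,2]-K[0,0]*p[0]/p[2],K[1,2]+K[1,1]*p[1]/p[2])
E
```

```text
t 8.3 pos [ 0.4911 -0.0454  0.1252] yaw 72.0 j6 -1.49 turn u -0.01 shift u [-0.5  -3.72  3.61]
131.25102912647867 204.70276788567807
189.00262005278643 331.05833533414665
46.846220760628256 350.5552471174633
```

View pics/w3.png

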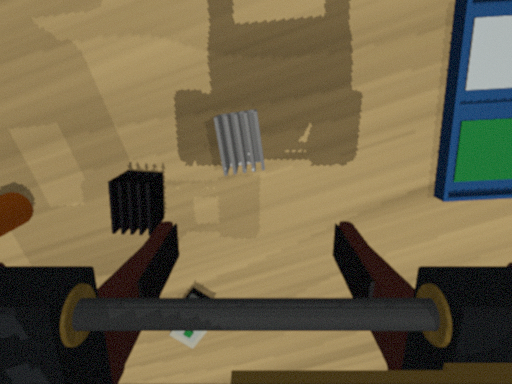

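The black sink is at about (137,203) against a prediction of (131,205), with its fins aligned to the gripper. Grasping it.

{"fn": "play_rows", "kwargs": {
  "commands": [-0.12, -0.9, 0, 0, 1, -0.12, -0.9, 0, 0, 1, -0.12, -0.9, 0, 0, 1, -0.1, -0.9, 0, 0, 1, 0, 0, 0.8, 0, 1]
}}

```text
time_s: 8.85
tool_pos: [0.4738, -0.1555, 0.103]
tcp_rot: [0.491, 3.096, -0.005]
wrist_force: [0.9, -0.2, 0.4]
gripper_width: 0.0875
grip_force: 0.0
```

{"fn": "play_rows", "kwargs": {
  "commands": [0, 0, 1, 0, 1, 0, 0, 1, 0, 1, 0, 0, 0.6, 0, 1, 0, 0, 0.25, 0, 1, 0, 0, 0, 0, 0.2]
}}

```text
time_s: 9.35
tool_pos: [0.4704, -0.1516, 0.0146]
tcp_rot: [-0.489, -3.102, -0.001]
wrist_force: [-0.5, -0.1, 0.7]
gripper_width: 0.0828
grip_force: 0.0
```

{"fn": "play_rows", "kwargs": {
  "commands": [0, 0, 0, 0, 0.2, 0, 0, 0, 0, 0.2, 0, 0, 0, 0, 0.2, 0, 0, 0, 0, 0.2, 0, 0, 0, 0, 0.2]
}}

```text
time_s: 9.85
tool_pos: [0.4709, -0.1528, 0.0157]
tcp_rot: [0.491, 3.102, -0.001]
wrist_force: [-0.8, -1.4, 1.3]
gripper_width: 0.0433
grip_force: 0.5
```

{"fn": "play_rows", "kwargs": {
  "commands": [0, 0, 0, 0, 0.2, 0, 0, 0, 0, 0.2]
}}

```text
time_s: 10.05
tool_pos: [0.4709, -0.1529, 0.0155]
tcp_rot: [0.491, 3.102, -0.001]
wrist_force: [-1.8, -0.7, 3.0]
gripper_width: 0.0363
grip_force: 14.7
```

```bash
python3 - <<'E'
from h import *
go(.450,.202,.12)
E
```

```text
t 10.05 pos [ 0.4709 -0.1529  0.0155] yaw 72.0 j6 -1.71 turn u 0.0 shift u [ 4.31 11.03 -3.49]
```

{"fn": "play_rows", "kwargs": {
  "commands": [0, 0, -0.6, 0, 0.2, 0, 0, -1, 0, 0.2, 0, 0, -1, 0, 0.2, 0, 0, -0.9, 0, 0.2, 0.36, 0.92, 0, 0, 0.2]
}}

```text
time_s: 10.55
tool_pos: [0.4727, -0.1262, 0.1238]
tcp_rot: [0.494, 3.094, -0.005]
wrist_force: [1.2, -0.1, -0.3]
gripper_width: 0.0362
grip_force: 14.7
```

{"fn": "play_rows", "kwargs": {
  "commands": [0.36, 0.92, 0, 0, 0.2, 0.36, 0.92, 0, 0, 0.2, 0.36, 0.92, 0, 0, 0.2, 0.36, 0.92, 0, 0, 0.2, 0.36, 0.92, 0, 0, 0.2]
}}

```text
time_s: 11.05
tool_pos: [0.4595, 0.0262, 0.1201]
tcp_rot: [-0.491, -3.102, -0.0]
wrist_force: [0.1, 0.3, -0.6]
gripper_width: 0.0359
grip_force: 14.7
```

{"fn": "play_rows", "kwargs": {
  "commands": [0.36, 0.92, 0, 0, 0.2, 0.36, 0.92, 0, 0, 0.2, 0.36, 0.92, 0, 0, 0.2, 0.36, 0.92, 0, 0, 0.2, 0.36, 0.92, 0, 0, 0.2]
}}

```text
time_s: 11.55
tool_pos: [0.4507, 0.1741, 0.12]
tcp_rot: [-0.491, -3.102, 0.0]
wrist_force: [1.4, -1.2, -1.2]
gripper_width: 0.0362
grip_force: 14.7
```

{"fn": "play_rows", "kwargs": {
  "commands": [0.36, 0.92, 0, 0, 0.2, 0, 0, 0, 0, 0.2, 0, 0, 0, 0, 0.2]
}}

```text
time_s: 11.85
tool_pos: [0.4491, 0.2026, 0.1199]
tcp_rot: [-0.488, -3.103, 0.001]
wrist_force: [-0.3, 0.2, -0.2]
gripper_width: 0.0361
grip_force: 14.7
```

```bash
python3 - <<'E'
from h import *
go(.450,.202,.0215)
E
```

```text
t 11.85 pos [0.4491 0.2026 0.1199] yaw 72.1 j6 -0.97 turn u 0.0 shift u [-0.04 -0.01  3.28]
```

{"fn": "play_rows", "kwargs": {
  "commands": [0, 0, 1, 0, 0.2, 0, 0, 1, 0, 0.2, 0, 0, 0.7, 0, 0.2, 0, 0, 0.35, 0, 0.2, 0, 0, 0.15, 0, 0.2]
}}

```text
time_s: 12.35
tool_pos: [0.449, 0.2014, 0.0234]
tcp_rot: [-0.492, -3.101, 0.002]
wrist_force: [0.8, -0.2, -0.7]
gripper_width: 0.0362
grip_force: 14.7
```

{"fn": "play_rows", "kwargs": {
  "commands": [0, 0, 0.08, 0, 0.2, 0, 0, 0, 0, 0.2, 0, 0, 0, 0, 0.2]
}}

```text
time_s: 12.65
tool_pos: [0.4504, 0.2026, 0.0227]
tcp_rot: [0.491, 3.102, 0.001]
wrist_force: [-0.1, -0.8, -0.5]
gripper_width: 0.0363
grip_force: 14.7
```

{"fn": "play_rows", "kwargs": {
  "commands": [0, 0, 0, 0, 0.62, 0, 0, 0, 0, 0.62, 0, 0, 0, 0, 0.62, 0, 0, 0, 0, 0.62, 0, 0, -0.4, 0, 0.62]
}}

```text
time_s: 13.15
tool_pos: [0.4484, 0.2021, 0.0332]
tcp_rot: [-0.491, -3.1, 0.002]
wrist_force: [0.1, -0.3, 0.4]
gripper_width: 0.0548
grip_force: 0.0
```

{"fn": "play_rows", "kwargs": {
  "commands": [0, 0, -1, 0, 0.62, 0, 0, -1, 0, 0.62, 0, 0, -1, 0, 0.62, 0, 0, 0, 0, 1, 0, 0, 0, 0, 1]
}}

```text
time_s: 13.65
tool_pos: [0.4502, 0.2027, 0.1249]
tcp_rot: [0.491, 3.101, 0.001]
wrist_force: [0.4, -0.9, 0.4]
gripper_width: 0.0667
grip_force: 0.0
```

```bash
python3 - <<'E'
from h import *
go(.5899,-.3055,.125,97)
cv2.imwrite("pics/w4.png",eyes.get_image("wrist")[:,:,::-1])
E
```

```text
t 13.65 pos [0.4502 0.2027 0.1249] yaw 72.0 j6 -0.97 turn u -6.25 shift u [ -2.56 -17.38  -0.  ]
```

View pics/w4.png

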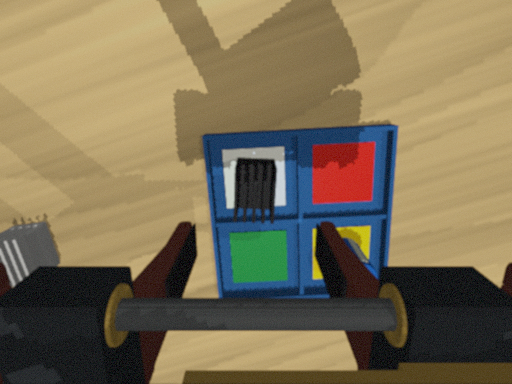

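The black sink is centred on the white pad (pad centre at 254,178). Next is the transformer.

{"fn": "play_rows", "kwargs": {
  "commands": [0, 0, 0, -1, 1, 0, 0, 0, -1, 1, 0, 0, 0, -1, 1, 0, 0, 0, -1, 1, 0, 0, 0, -1, 1]
}}

```text
time_s: 14.2
tool_pos: [0.4483, 0.2021, 0.1224]
tcp_rot: [0.06, -3.138, 0.001]
wrist_force: [1.1, -0.3, 0.6]
gripper_width: 0.0878
grip_force: 0.0
```

{"fn": "play_rows", "kwargs": {
  "commands": [0, 0, 0, -1, 1, 0, 0, 0, -0.25, 1, -0.15, -1, 0, 0, 1, -0.15, -1, 0, 0, 1, -0.15, -1, 0, 0, 1]
}}

```text
time_s: 14.7
tool_pos: [0.4734, 0.1139, 0.123]
tcp_rot: [0.192, -3.134, 0.0]
wrist_force: [1.2, 0.4, 0.2]
gripper_width: 0.0878
grip_force: 0.0
```

{"fn": "play_rows", "kwargs": {
  "commands": [-0.15, -1, 0, 0, 1, -0.15, -1, 0, 0, 1, -0.15, -1, 0, 0, 1, -0.15, -1, 0, 0, 1, -0.15, -1, 0, 0, 1]
}}

```text
time_s: 15.2
tool_pos: [0.5141, -0.0325, 0.1229]
tcp_rot: [0.19, -3.134, -0.001]
wrist_force: [0.8, 0.2, 0.1]
gripper_width: 0.0878
grip_force: 0.0
```

{"fn": "play_rows", "kwargs": {
  "commands": [-0.15, -1, 0, 0, 1, -0.15, -1, 0, 0, 1, -0.15, -1, 0, 0, 1, -0.15, -1, 0, 0, 1, -0.15, -1, 0, 0, 1]
}}

```text
time_s: 15.7
tool_pos: [0.5548, -0.1784, 0.1228]
tcp_rot: [0.19, -3.134, -0.001]
wrist_force: [-0.3, -0.1, -0.4]
gripper_width: 0.0878
grip_force: 0.0
```

{"fn": "play_rows", "kwargs": {
  "commands": [0, -1, 0, 0, 1, 0, 0, 0, 0, 1, 0, 0, 0, 0, 1]
}}

```text
time_s: 16.0
tool_pos: [0.5581, -0.2072, 0.1228]
tcp_rot: [0.188, -3.134, -0.002]
wrist_force: [-0.8, -1.1, -0.7]
gripper_width: 0.0879
grip_force: 0.0
```

```bash
python3 - <<'E'
from h import *
go(.5899,-.3055,.017,97)
c=eyes.calibration("wrist");im=eyes.get_image("wrist")
cv2.imwrite("pics/w5.png",im[:,:,::-1])
K=c["camera_matrix"];T=c["extrinsics"]
for q in ([.5899,-.3055,.046],[.6115,-.1554,.048]):
    p=T[:3,:3].T@(np.array(q)-T[:3,3]); print(K[0,2]-K[0,0]*p[0]/p[2],K[1,2]+K[1,1]*p[1]/p[2])
E
```

```text
t 16.0 pos [ 0.5581 -0.2072  0.1228] yaw 96.9 j6 -2.16 turn u -0.03 shift u [-0.66 -3.39  3.52]
140.99434768633438 211.57867291115105
304.26302501916257 252.44811754163317
```

View pics/w5.png

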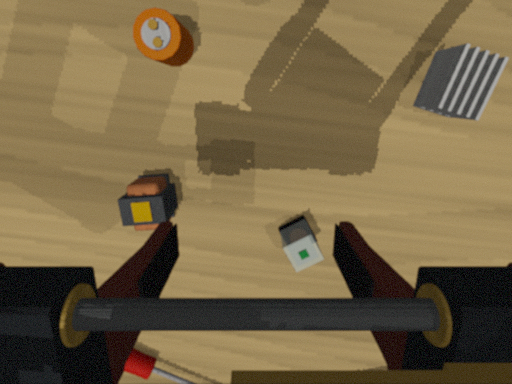

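The transformer top is at (143,211) against a prediction of (141,212), turned about 4° further than the gripper. The relay top is at (303,253), which matches the prediction; its sides run at about 123° and 33°.

{"fn": "play_rows", "kwargs": {
  "commands": [-0.17, -0.85, 0, 0, 1, -0.17, -0.85, 0, 0, 1, -0.16, -0.85, 0, 0, 1, -0.16, -0.84, 0, 0, 1, 0, 0, 0.8, -1, 1],
  "squeeze": 35
}}

```text
time_s: 16.55
tool_pos: [0.5947, -0.309, 0.1027]
tcp_rot: [-0.301, 3.121, -0.009]
wrist_force: [0.2, -0.4, -0.2]
gripper_width: 0.0881
grip_force: 0.0
```

{"fn": "play_rows", "kwargs": {
  "commands": [0, 0, 1, 0, 1, 0, 0, 1, 0, 1, 0, 0, 0.5, 0, 1, 0, 0, 0.2, 0, 1, 0, 0, 0, 0, 0.2]
}}

```text
time_s: 17.05
tool_pos: [0.5909, -0.3049, 0.0185]
tcp_rot: [0.302, -3.126, -0.001]
wrist_force: [0.7, -0.5, 0.2]
gripper_width: 0.083
grip_force: 0.0
```

{"fn": "play_rows", "kwargs": {
  "commands": [0, 0, 0, 0, 0.2, 0, 0, 0, 0, 0.2, 0, 0, 0, 0, 0.2, 0, 0, 0, 0, 0.2, 0, 0, 0, 0, 0.2]
}}

```text
time_s: 17.55
tool_pos: [0.5913, -0.306, 0.0193]
tcp_rot: [-0.301, 3.127, -0.001]
wrist_force: [-0.5, -0.4, -0.6]
gripper_width: 0.0434
grip_force: 0.0
```

{"fn": "play_rows", "kwargs": {
  "commands": [0, 0, 0, 0, 0.2, 0, 0, 0, 0, 0.2]
}}

```text
time_s: 17.75
tool_pos: [0.5911, -0.3056, 0.0192]
tcp_rot: [-0.301, 3.127, 0.0]
wrist_force: [-0.2, 1.4, 4.1]
gripper_width: 0.0394
grip_force: 35.0
```

```bash
python3 - <<'E'
from h import *
go(.4724,.2864,.125)
E
```

```text
t 17.75 pos [ 0.5911 -0.3056  0.0192] yaw 101.0 j6 -2.34 turn u 0.0 shift u [ 0.11 20.13 -3.53]
```

{"fn": "play_rows", "kwargs": {
  "commands": [0, 0, -0.6, 0, 0.2, 0, 0, -1, 0, 0.2, 0, 0, -1, 0, 0.2, 0, 0, -0.93, 0, 0.2, 0, 0, 0, 0, 0.2]
}}

```text
time_s: 18.25
tool_pos: [0.5935, -0.3075, 0.1286]
tcp_rot: [-0.301, 3.122, -0.007]
wrist_force: [1.0, -1.5, -2.1]
gripper_width: 0.0397
grip_force: 35.0
```

{"fn": "play_rows", "kwargs": {
  "commands": [0, 0.5, 0, 0, 0.2, 0, 0.9, 0, 0, 0.2, 0, 0.9, 0, 0, 0.2, 0, 0.9, 0, 0, 0.2, 0, 0.9, 0, 0, 0.2]
}}

```text
time_s: 18.75
tool_pos: [0.5648, -0.1821, 0.122]
tcp_rot: [0.301, -3.123, -0.004]
wrist_force: [0.1, -0.0, -2.2]
gripper_width: 0.0392
grip_force: 35.0
```

{"fn": "play_rows", "kwargs": {
  "commands": [0, 0.9, 0, 0, 0.2, 0, 0.9, 0, 0, 0.2, 0, 0.9, 0, 0, 0.2, 0, 0.9, 0, 0, 0.2, 0, 0.9, 0, 0, 0.2]
}}

```text
time_s: 19.25
tool_pos: [0.5387, -0.0501, 0.1223]
tcp_rot: [0.301, -3.122, -0.003]
wrist_force: [0.4, 0.4, -3.2]
gripper_width: 0.0393
grip_force: 35.0
```

{"fn": "play_rows", "kwargs": {
  "commands": [0, 0.9, 0, 0, 0.2, 0, 0.9, 0, 0, 0.2, 0, 0.9, 0, 0, 0.2, 0, 0.9, 0, 0, 0.2, 0, 0.9, 0, 0, 0.2]
}}

```text
time_s: 19.75
tool_pos: [0.5126, 0.0816, 0.1224]
tcp_rot: [0.301, -3.122, -0.001]
wrist_force: [-0.2, -0.3, -1.9]
gripper_width: 0.0394
grip_force: 35.0
```

{"fn": "play_rows", "kwargs": {
  "commands": [0, 0.9, 0, 0, 0.2, 0, 0.9, 0, 0, 0.2, 0, 0.9, 0, 0, 0.2, 0, 0.9, 0, 0, 0.2, 0, 0.9, 0, 0, 0.2]
}}

```text
time_s: 20.25
tool_pos: [0.4868, 0.2134, 0.1223]
tcp_rot: [0.301, -3.122, 0.001]
wrist_force: [0.5, 0.2, -3.0]
gripper_width: 0.0394
grip_force: 35.0
```

{"fn": "play_rows", "kwargs": {
  "commands": [0, 0.9, 0, 0, 0.2, 0, 0.9, 0, 0, 0.2, 0, 0.7, 0, 0, 0.2, 0, 0, 0, 0, 0.2, 0, 0, 0, 0, 0.2]
}}

```text
time_s: 20.75
tool_pos: [0.4736, 0.2857, 0.1229]
tcp_rot: [0.304, -3.123, 0.003]
wrist_force: [-0.7, -1.1, -2.8]
gripper_width: 0.0394
grip_force: 35.0
```

```bash
python3 - <<'E'
from h import *
go(.4724,.2864,.0255)
E
```

```text
t 20.75 pos [0.4736 0.2857 0.1229] yaw 101.1 j6 -1.35 turn u 0.0 shift u [0.02 0.03 3.25]
```

{"fn": "play_rows", "kwargs": {
  "commands": [0, 0, 1, 0, 0.2, 0, 0, 1, 0, 0.2, 0, 0, 0.7, 0, 0.2, 0, 0, 0.3, 0, 0.2, 0, 0, 0.15, 0, 0.2]
}}

```text
time_s: 21.25
tool_pos: [0.4749, 0.2849, 0.029]
tcp_rot: [0.3, -3.125, 0.002]
wrist_force: [-0.2, -0.3, -2.7]
gripper_width: 0.0393
grip_force: 35.0
```

{"fn": "play_rows", "kwargs": {
  "commands": [0, 0, 0.08, 0, 0.2, 0, 0, 0, 0, 0.2, 0, 0, 0, 0, 0.2]
}}

```text
time_s: 21.55
tool_pos: [0.4766, 0.2864, 0.0287]
tcp_rot: [-0.301, 3.126, 0.001]
wrist_force: [0.0, 0.1, -2.3]
gripper_width: 0.0395
grip_force: 35.0
```

```bash
python3 - <<'E'
from h import *
go(.4724,.2864,.0255)
E
```

```text
t 21.55 pos [0.4766 0.2864 0.0287] yaw 101.0 j6 -1.35 turn u 0.0 shift u [0.14 0.03 0.11]
```

{"fn": "play_rows", "kwargs": {
  "commands": [0.1, 0.03, 0.05, 0, 0.2, 0.03, 0, 0.05, 0, 0.2, 0, 0, 0.03, 0, 0.2, 0, 0, 0, 0, 0.2]
}}

```text
time_s: 21.95
tool_pos: [0.4719, 0.2865, 0.0251]
tcp_rot: [-0.302, 3.126, 0.0]
wrist_force: [-2.3, -1.0, 8.8]
gripper_width: 0.0395
grip_force: 35.0
```

```bash
python3 - <<'E'
from h import *
go(.4724,.2864,.0252)
print(monitor.read_state()["wrist_force"])
E
```

```text
t 21.95 pos [0.4719 0.2865 0.0251] yaw 101.0 j6 -1.34 turn u 0.0 shift u [-0.02 -0.01 -0.  ]
[-2.30429937 -1.04682907  8.82356044]
```

Touching (+8.8 N). Releasing and lifting, then on to the relay.

{"fn": "play_rows", "kwargs": {
  "commands": [0, 0, 0, 0, 0.66, 0, 0, 0, 0, 0.66, 0, 0, 0, 0, 0.66, 0, 0, 0, 0, 0.66, 0, 0, -0.4, 0, 0.66],
  "squeeze": 15
}}

```text
time_s: 22.45
tool_pos: [0.4706, 0.2856, 0.035]
tcp_rot: [0.301, -3.124, 0.002]
wrist_force: [-0.1, -0.1, -0.1]
gripper_width: 0.0582
grip_force: 0.0
```

{"fn": "play_rows", "kwargs": {
  "commands": [0, 0, -1, 0, 0.66, 0, 0, -1, 0, 0.66, 0, 0, -1, 0, 0.66, 0, 0, 0, 0, 1, 0, 0, 0, 0, 1]
}}

```text
time_s: 22.95
tool_pos: [0.4724, 0.2865, 0.1271]
tcp_rot: [-0.301, 3.125, 0.001]
wrist_force: [0.2, 0.3, -0.8]
gripper_width: 0.0706
grip_force: 0.0
```

```bash
python3 - <<'E'
from h import *
go(.6115,-.1554,.125,123)
cv2.imwrite("pics/w6.png",eyes.get_image("wrist")[:,:,::-1])
E
```

```text
t 22.95 pos [0.4724 0.2865 0.1271] yaw 101.0 j6 -1.34 turn u -5.5 shift u [  4.13 -14.88   0.07]
```

View pics/w6.png

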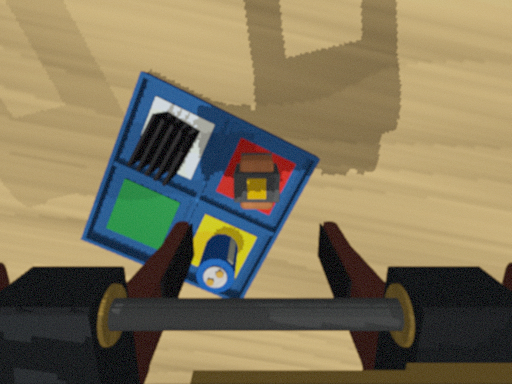

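Three parts stand on their pads, with the transformer at (257,183). Next is the relay.

{"fn": "play_rows", "kwargs": {
  "commands": [0, 0, 0, -1, 1, 0, 0, 0, -1, 1, 0, 0, 0, -1, 1, 0, 0, 0, -1, 1, 0, 0, 0, -1, 1]
}}

```text
time_s: 23.5
tool_pos: [0.4706, 0.2856, 0.1243]
tcp_rot: [0.843, -3.023, 0.001]
wrist_force: [0.1, 0.1, 0.2]
gripper_width: 0.0879
grip_force: 0.0
```

{"fn": "play_rows", "kwargs": {
  "commands": [0, 0, 0, -0.5, 1, 0.3, -1, 0, 0, 1, 0.3, -1, 0, 0, 1, 0.3, -1, 0, 0, 1, 0.3, -1, 0, 0, 1]
}}

```text
time_s: 24.0
tool_pos: [0.5059, 0.1647, 0.1244]
tcp_rot: [0.892, -3.009, -0.0]
wrist_force: [0.2, 0.3, 0.0]
gripper_width: 0.0879
grip_force: 0.0
```

{"fn": "play_rows", "kwargs": {
  "commands": [0.3, -1, 0, 0, 1, 0.3, -1, 0, 0, 1, 0.3, -1, 0, 0, 1, 0.3, -1, 0, 0, 1, 0.3, -1, 0, 0, 1]
}}

```text
time_s: 24.5
tool_pos: [0.5499, 0.0145, 0.1244]
tcp_rot: [0.892, -3.009, -0.002]
wrist_force: [0.5, 0.4, -0.4]
gripper_width: 0.0881
grip_force: 0.0
```

{"fn": "play_rows", "kwargs": {
  "commands": [0.3, -1, 0, 0, 1, 0.3, -1, 0, 0, 1, 0.2, -1, 0, 0, 1, 0, 0, 0, 0, 1, 0, 0, 0, 0, 1]
}}

```text
time_s: 25.0
tool_pos: [0.5788, -0.0729, 0.1245]
tcp_rot: [0.889, -3.01, -0.003]
wrist_force: [-1.1, 0.0, 0.3]
gripper_width: 0.0881
grip_force: 0.0
```

```bash
python3 - <<'E'
from h import *
go(.6115,-.1554,.017,123)
c=eyes.calibration("wrist");im=eyes.get_image("wrist")
cv2.imwrite("pics/w7.png",im[:,:,::-1])
K=c["camera_matrix"];T=c["extrinsics"]
p=T[:3,:3].T@(np.array([.6115,-.1554,.048])-T[:3,3]); print(K[0,2]-K[0,0]*p[0]/p[2],K[1,2]+K[1,1]*p[1]/p[2])
E
```

```text
t 25.0 pos [ 0.5788 -0.0729  0.1245] yaw 122.9 j6 -2.39 turn u -0.02 shift u [ 0.58 -2.91  3.58]
152.66633502479885 170.68184511085886
```

View pics/w7.png

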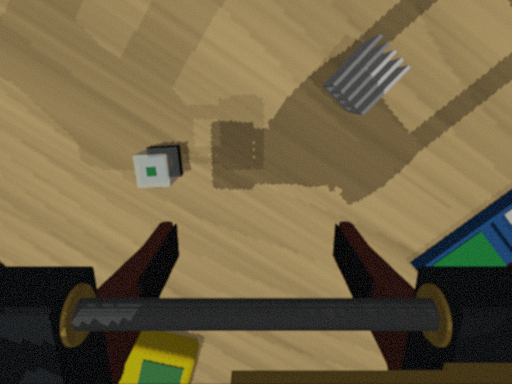

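The relay top is at (152,171) against a prediction of (153,171), and it is aligned with the fingers.

{"fn": "play_rows", "kwargs": {
  "commands": [0.2, -0.97, 0, 0, 1, 0.2, -0.97, 0, 0, 1, 0.18, -0.97, 0, 0, 1, 0, 0, 0, 0, 1, 0, 0, 0.8, 0, 1]
}}

```text
time_s: 25.55
tool_pos: [0.615, -0.1554, 0.1041]
tcp_rot: [-0.891, 3.008, -0.004]
wrist_force: [0.9, -0.3, -0.3]
gripper_width: 0.088
grip_force: 0.0
```

{"fn": "play_rows", "kwargs": {
  "commands": [0, 0, 1, 0, 1, 0, 0, 1, 0, 1, 0, 0, 0.5, 0, 1, 0, 0, 0.25, 0, 1, 0, 0, 0, 0, 0.1]
}}

```text
time_s: 26.05
tool_pos: [0.6123, -0.1545, 0.0188]
tcp_rot: [0.893, -3.01, -0.002]
wrist_force: [0.3, -0.1, 0.5]
gripper_width: 0.0825
grip_force: 0.0
```

{"fn": "play_rows", "kwargs": {
  "commands": [0, 0, 0, 0, 0.1, 0, 0, 0, 0, 0.1, 0, 0, 0, 0, 0.1, 0, 0, 0, 0, 0.1, 0, 0, 0, 0, 0.1]
}}

```text
time_s: 26.55
tool_pos: [0.6131, -0.1557, 0.0199]
tcp_rot: [-0.892, 3.012, -0.001]
wrist_force: [0.3, -0.5, 0.1]
gripper_width: 0.0432
grip_force: 0.0
```

{"fn": "play_rows", "kwargs": {
  "commands": [0, 0, 0, 0, 0.1, 0, 0, 0, 0, 0.1, 0, 0, 0, 0, 0.1]
}}

```text
time_s: 26.85
tool_pos: [0.613, -0.1556, 0.0195]
tcp_rot: [0.893, -3.012, 0.0]
wrist_force: [-0.7, 0.1, 0.9]
gripper_width: 0.0303
grip_force: 14.8
```

```bash
python3 - <<'E'
from h import *
go(.5346,.1786,.125)
E
```

```text
t 26.85 pos [ 0.613  -0.1556  0.0195] yaw 123.0 j6 -2.5 turn u 0.0 shift u [-3.88 10.76 -3.52]
```

{"fn": "play_rows", "kwargs": {
  "commands": [0, 0, -0.6, 0, 0.1, 0, 0, -1, 0, 0.1, 0, 0, -1, 0, 0.1, 0, 0, -0.9, 0, 0.1, 0, 0, 0, 0, 0.1]
}}

```text
time_s: 27.35
tool_pos: [0.6157, -0.1565, 0.1284]
tcp_rot: [-0.891, 3.007, -0.007]
wrist_force: [0.1, -0.4, -0.3]
gripper_width: 0.0301
grip_force: 14.8
```

{"fn": "play_rows", "kwargs": {
  "commands": [-0.32, 0.9, 0, 0, 0.1, -0.32, 0.9, 0, 0, 0.1, -0.32, 0.9, 0, 0, 0.1, -0.32, 0.9, 0, 0, 0.1, -0.32, 0.9, 0, 0, 0.1]
}}

```text
time_s: 27.85
tool_pos: [0.5783, -0.015, 0.1229]
tcp_rot: [0.892, -3.01, -0.001]
wrist_force: [0.3, -0.3, 0.1]
gripper_width: 0.0301
grip_force: 14.8
```

{"fn": "play_rows", "kwargs": {
  "commands": [-0.32, 0.9, 0, 0, 0.1, -0.32, 0.9, 0, 0, 0.1, -0.32, 0.9, 0, 0, 0.1, -0.32, 0.9, 0, 0, 0.1, -0.32, 0.9, 0, 0, 0.1]
}}

```text
time_s: 28.35
tool_pos: [0.545, 0.1242, 0.123]
tcp_rot: [0.892, -3.01, -0.001]
wrist_force: [1.0, 0.8, -0.2]
gripper_width: 0.0301
grip_force: 14.8
```

{"fn": "play_rows", "kwargs": {
  "commands": [-0.32, 0.9, 0, 0, 0.1, -0.32, 0.86, 0, 0, 0.1, 0, 0, 0, 0, 0.1, 0, 0, 0, 0, 0.1]
}}

```text
time_s: 28.75
tool_pos: [0.5328, 0.178, 0.1234]
tcp_rot: [0.895, -3.01, 0.001]
wrist_force: [-0.1, -0.5, -1.3]
gripper_width: 0.0301
grip_force: 14.8
```

```bash
python3 - <<'E'
from h import *
go(.5346,.1786,.0255)
E
```

```text
t 28.75 pos [0.5328 0.178  0.1234] yaw 123.1 j6 -1.95 turn u 0.0 shift u [-0.07 -0.02  3.26]
```

{"fn": "play_rows", "kwargs": {
  "commands": [-0.05, 0, 1, 0, 0.1, 0, 0, 1, 0, 0.1, 0, 0, 0.7, 0, 0.1, 0, 0, 0.3, 0, 0.1, 0, 0, 0.1, 0, 0.1]
}}

```text
time_s: 29.25
tool_pos: [0.5343, 0.1776, 0.0302]
tcp_rot: [0.89, -3.01, 0.0]
wrist_force: [-1.2, 0.2, -0.6]
gripper_width: 0.0299
grip_force: 14.8
```

{"fn": "play_rows", "kwargs": {
  "commands": [0, 0, 0.08, 0, 0.1, 0, 0, 0, 0, 0.1, 0, 0, 0, 0, 0.1]
}}

```text
time_s: 29.55
tool_pos: [0.5358, 0.1788, 0.03]
tcp_rot: [-0.892, 3.01, -0.0]
wrist_force: [0.8, -0.2, -0.1]
gripper_width: 0.0301
grip_force: 14.8
```

```bash
python3 - <<'E'
from h import *
go(.5346,.1786,.0255)
E
```

```text
t 29.55 pos [0.5358 0.1788 0.03  ] yaw 123.0 j6 -1.95 turn u 0.0 shift u [0.04 0.01 0.15]
```

{"fn": "play_rows", "kwargs": {
  "commands": [0, 0, 0.07, 0, 0.1, 0, 0, 0.07, 0, 0.1, 0, 0, 0, 0, 0.1]
}}

```text
time_s: 29.85
tool_pos: [0.5354, 0.1787, 0.0253]
tcp_rot: [-0.893, 3.011, -0.001]
wrist_force: [-0.1, -0.9, 3.5]
gripper_width: 0.0297
grip_force: 14.9
```

{"fn": "play_rows", "kwargs": {
  "commands": [0, 0, 0, 0, 0.6, 0, 0, 0, 0, 0.6, 0, 0, 0, 0, 0.6, 0, 0, 0, 0, 0.6, 0, 0, -0.4, 0, 0.6]
}}

```text
time_s: 30.35
tool_pos: [0.5335, 0.1785, 0.0359]
tcp_rot: [0.892, -3.009, -0.0]
wrist_force: [-0.5, -0.5, 0.3]
gripper_width: 0.0532
grip_force: 0.0
```

{"fn": "play_rows", "kwargs": {
  "commands": [0, 0, -1, 0, 0.6, 0, 0, -1, 0, 0.6, 0, 0, -1, 0, 0.6, 0, 0, -1, 0, 0.6, 0, 0, -1, 0, 0.6]
}}

```text
time_s: 30.85
tool_pos: [0.5347, 0.1787, 0.189]
tcp_rot: [-0.892, 3.012, -0.0]
wrist_force: [-0.1, 0.6, 0.3]
gripper_width: 0.0528
grip_force: 0.0
```

```bash
python3 - <<'E'
from h import *
cv2.imwrite("pics/w8.png",eyes.get_image("wrist")[:,:,::-1])
cv2.imwrite("pics/s8.png",eyes.get_image("scene")[:,:,::-1])
E
```

```text
(no output)
```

View pics/w8.png

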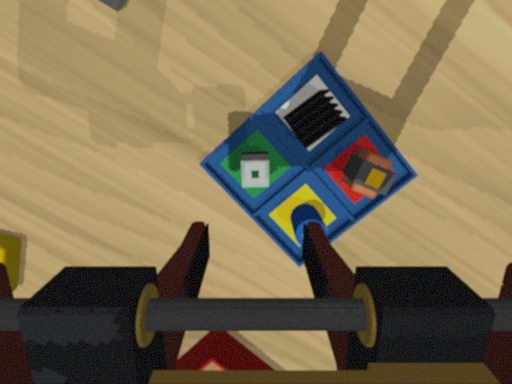

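View pics/s8.png

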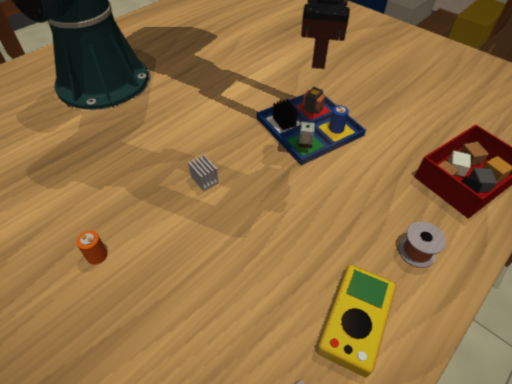

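All four parts stand upright on their pads: relay (255,172), black sink (313,117), transformer (370,173), blue can (308,215). The orange cap and silver sink haven't moved, and the gripper is clear.

```bash
python3 -c "
from rig import workorder
print(workorder.sign_off())"
```

```text
the job is handed in; nothing more can be done
None
```

I placed the blue capacitor, transformer, black heat sink and relay upright on their pads, left the orange capacitor and silver heat sink untouched, and handed the job in at about 31 s; the sign-off returned no verdict.

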